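# Close and lock the hatch of a tilted pump unit with a flat screwdriver

### The job

Swing the open hatch of the pump unit fully shut. Then take the flat screwdriver from its stand, set its blade in the slot of the hatch's lock and turn the lock clockwise to its stop. Put the screwdriver back in its stand, blade down, and leave the things standing around where they are.

Things in the scene. Friction and masses are not known exactly. Their poses are not given: they have to be found in the camera images.
- slot (a point): Centre of the top of the lock, a steel disc 46 mm across, 14 mm proud of the hatch's outer face, 67 mm from the hinge axis. Straight slot right across it: 7 mm wide (11 mm at the bevelled lips), 9 mm deep, open-ended. z points out along the turning axis, y along the slot, x across it. With the hatch shut z leans 30 degrees from vertical toward the unit's front, where the robot is.
- lock (a joint): Turn of the lock about its axis, rad: grows clockwise as seen from outside (looking at the slot). 1.571 is the stop (locked, slot pointing along the hatch from hinge to free edge); it starts between 0.25 and 0.85. It turns with light friction, about 0.07 N m, and stays where it is left.
- hatch (a joint): Opening angle of the hatch, rad: 0 is shut, flat on the sloping face (30 degrees from level); about 2.1 is upright; it starts between 1.8 and 2.15. A stiff hinge (0.11 N m) holds it wherever it is left, so it has to be pushed all the way.
- hatch_hinge (a point): Middle of the hatch's hinge axis, at the top of the unit's sloping face. Turns with the hatch: y is the hinge axis (level), -x runs from hinge to free edge, z is the hatch's outward normal. The unit is a white housing 170 x 150 x 55 mm tilted 30 degrees on a stand 190 x 130 mm, 160 mm high at the back, fixed to the worktop, facing roughly toward the robot.
- hatch_edge (a point): Point on the hatch's outer face, half-way along its free edge: 100 mm from the hinge axis, 10 mm short of the edge; axes as hatch_hinge. The hatch is an aluminium plate 110 mm from hinge to edge, 90 mm wide, 8 mm thick, with a 3 mm lip along the edge. Open, it stands up with its outer face away from the robot; pushed toward the robot and down, it shuts.
- driver_grip (a point): Centre of the screwdriver's handle: black, 30 x 30 mm with rounded edges, 80 mm long (40 mm below to 40 mm above this point), with a 5 mm knob on top and a collar 40 mm across, 6 mm thick, at its lower end. z points from blade to handle (up while it stands); x and y are square to the flat sides. Tool 146 mm long, about 140 g, loose in its stand.
- driver_tip (a point): Middle of the blade's end, 101 mm below driver_grip on the tool's axis; same axes. The blade is 20 mm wide along x, 4.2 mm thick along y and 20 mm long, on a 12 mm round shank.
- stand_mouth (a point): Centre of the stand's mouth, on its top: a fixed grey block 75 x 75 x 60 mm with a square hole 26 x 26 mm right through, bevelled at the mouth, sides along x and y, z up. When the screwdriver stands in it the collar rests on the block's top and the blade's end is 55 mm below the mouth; the blade lies roughly along x.
- tape_roll: Bystander: roll of brown tape, 93 mm across and 48 mm high, lying on the worktop; origin under its centre.
- cup: Bystander: specimen cup with white lid, 61 mm across and 68 mm high; origin under its centre.
Not all that is in view belongs to the job. Of the things that look like the part that bears driver_grip, the middle-sized one is meant.

How it is judged:
On the way, in this order (a step that is already met when the one before it is completed fails the run):
1. the hatch is shut (within 0.06 rad) (value of joint hatch below 0.06 rad), for 0.2 s.
2. the screwdriver's blade is in the slot, at least 5 mm deep, hatch shut (z of driver_tip in the frame of slot between -0.012 and -0.005 m and distance between driver_tip and slot below 0.016 m and value of joint hatch below 0.06 rad), for 0.1 s.
3. the lock has been turned to its stop (joint over 1.42) with the blade in the slot (value of joint lock above 1.42 rad and z of driver_tip in the frame of slot below -0.004 m and distance between driver_tip and slot below 0.018 m), for 0.1 s.
At the end, for the whole second after the job is handed in: The hatch is shut (within 0.06 rad), the lock is at its stop (joint lock over 1.42 of 1.571), and the screwdriver stands at rest in its stand, blade down, collar on the block (blade end at least 51 mm below the mouth, tilt under 0.1 rad) (value of joint hatch below 0.06 rad and value of joint lock above 1.42 rad and horizontal distance between driver_tip and stand_mouth below 0.014 m and z of driver_tip in the frame of stand_mouth below -0.051 m and angle between driver_tip's own z axis and vertical below 0.1 rad and linear speed of driver below 0.02 m/s); the robot touches nothing.
It fails at once if the tape roll or the cup is moved by more than 30 mm (distance of any of tape_roll, cup from where it was at the start of the episode above 0.03 m).
It also fails if it takes over 67 s, if anything falls off the work surface, if the arm or the gripper's body presses on something with over 40 N, if the wrist force passes 120 N, or if a joint passes its speed limit or range.

### The arm

A 6-joint arm with a two-finger parallel gripper is mounted at the origin on the work surface; the furniture and walls round the work are solid. World frame = base frame: x ahead of the robot, y to its left, z up, the work surface at z = 0. Lengths are in m, angles in rad, forces in N, time in s.
With the tool pointing down it reaches from about 0.3 to 0.875 m from the base axis. Payload 4.2 kg.
Tool frame: the origin (TCP) lies midway between the tips of the shut fingers; the grasp point (between the pads) lies 19 mm behind it; y points along the fingers, x is the direction in which the jaws open and shut, and the axes are right-handed (so a half turn about y gives the same grasp; the last joint's range is limited). The gripper opens to 85 mm and grips with 20 to 120 N. Pads are 22 mm wide; open, the fingers measure 114 mm over their backs; the gripper's body (76 mm by 85 mm) begins 54 mm behind the grasp point. The pads swing forward as they close: fully open they stand 13 mm farther back than shut.
Start: joints at [1.235, 0.32, 1.565, -0, 1.257, -0.02], TCP at [0.179, 0.547, 0.194] pointing down, gripper open.
Joint ranges: [-3.11, 3.11], [-0.84, 2.01], [0.21, 2.61], [-1.34, 4.49], [0.05, 2.63], [-2.56, 2.56]. Speed limits (rad/s): [2.57, 2.57, 3.14, 3.14, 3.14, 3.14].

### API

Orientations are given as a unit quaternion [w, x, y, z].
In Python, from plant import arm, jaws, camera, camera_params, finder gives the robot as it stands. The module is installed in compiled form; this text tells all that it offers. Calls block until the motion is done:
- arm.reach(position, orientation): joint-space move of the TCP to a pose.
- arm.move_straight(position, frame=None, vel=0.15, contact_N=None): straight line of the TCP; frame=None keeps the orientation; vel is the mean speed in m/s. With contact_N (N) it stops when the force on the tool has changed by that much, and returns True; else False.
- arm.move_joints(angles): joint-space move.
- jaws.command_gripper(opening, f_grip=None): finger opening in m; f_grip is the grip in N (None keeps the last); returns when the fingers have stopped.
- arm.wait(seconds).
- arm.inverse_kinematics(position, orientation): joint angles nearest the present ones, or None.
- camera(name): name is "side" or "top"; returns the picture (420x560x3 uint8, red, green, blue); there is no depth.
- camera_params(name): a dict with "mtx" (3x3 intrinsics, pixels), "dist" ([k1, k2, p1, p2, k3] as OpenCV has them; the pictures are not rectified), "xyz" and "attitude" of the camera in the world. Camera axes: x right, y down, z forward; pixel columns grow to the right and rows downward; lengths in m; the calibration is good to about 2 mm. A picture is of the moment at which its call begins. camera_params takes no time and is no camera call.
A pose or a line that the arm cannot do raises arm.MotionError and nothing moves.
- arm.hand_in(): hands the job in, once; it reports no verdict.
Trained networks look in the newest picture that a camera, given by its name, has taken for a name from the list of things; names that differ only in an ending like _2 or _b are one class to them, and where a whole thing is asked for, a point or a joint stands for the part that bears it (a point fixed in the world has none). Each returns a list of dicts, best first, with "score" (0 to 1); they miss things now and then, are a little off and sometimes report something else, mostly with a low value. They report only what shows in the picture. A call takes as long as a camera call. They do not tell look-alikes from the thing itself.
- finder.masks_of(camera, query): "mask" (420x560 bool, what is visible of it) and "pixel" ([column, row] in pixels, amid what is visible of it).
Readings, each from a call of its own:
- arm.current_t(): time.
- arm.current_joint_pos(): joint angles.
- arm.current_dq(): joint speeds.
- arm.current_effort(): joint torques, N m.
- arm.current_tcp_pos(): TCP position.
- arm.current_orientation(): TCP orientation.
- arm.current_ft_force(): force on the tool from outside, world axes, zero at the start.
- arm.current_torque(): the same for the moment, N m.
- arm.current_width(): finger opening in m.
Only numpy, scipy, OpenCV 4.12 (cv2) and the standard library are available. Lean on these libraries where they do the work, as an engineer would, in place of code of your own. Each camera call takes 0.05 s, during which the arm holds its last target.

## Working session

There is one attempt and no reset: what is moved stays moved. The work goes in short steps, each a Python script; the robot and the scene stay as the last script left them, time stands still between calls to the robot, and variables do not carry over. Pictures are saved under pics/ and viewed, and the job is handed in when it is done.

```bash
mkdir -p pics; ls; python3 - <<'E'
from plant import arm, camera, camera_params
import cv2
for n in ("side","top"):
    im=camera(n); cv2.imwrite(f"pics/{n}0.png",im[:,:,::-1]); print(n,camera_params(n))
print(arm.current_t(), arm.current_orientation(), arm.current_width())
E
```

```text
pics
side {'mtx': array([[496.61872578,   0.        , 272.35081422],
       [  0.        , 496.61872578, 213.58809381],
       [  0.        ,   0.        ,   1.        ]]), 'dist': array([-0.05958633,  0.        ,  0.        ,  0.        ,  0.        ]), 'xyz': array([-0.16822168, -0.13408952,  0.87634009]), 'attitude': array([-0.28851069,  0.69203302, -0.61271908,  0.24985438])}
top {'mtx': array([[419.80576118,   0.        , 279.75594288],
       [  0.        , 419.80576118, 209.57295668],
       [  0.        ,   0.        ,   1.        ]]), 'dist': array([0.00884807, 0.        , 0.        , 0.        , 0.        ]), 'xyz': array([ 0.44025496, -0.02069468,  0.99435101]), 'attitude': array([-0.06043975,  0.70429006, -0.70401613,  0.06843847])}
0.1 [-0.57208661  0.57272763  0.41469634 -0.41560427] 0.08558890332823796
```

View pics/side0.png

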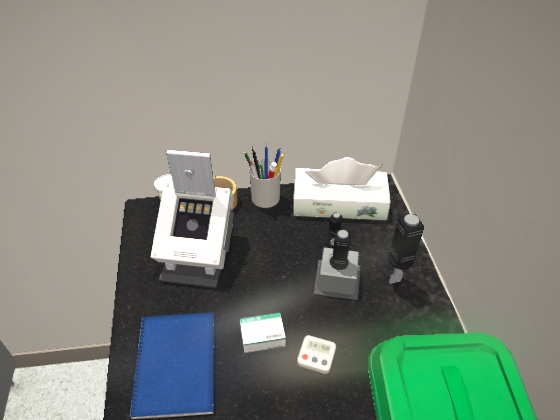

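View pics/top0.png

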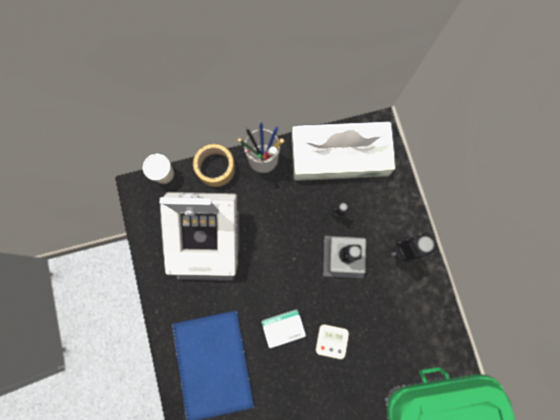

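```bash
cat > h.py <<'E'
import numpy as np, cv2
from scipy.spatial.transform import Rotation as R
from plant import arm, jaws, camera, camera_params, finder
def Rq(q): return R.from_quat([q[1],q[2],q[3],q[0]])
def q4(r):
    x=r.as_quat(); return [x[3],x[0],x[1],x[2]]
CP={n:camera_params(n) for n in ("side","top")}
for c in CP.values(): c['R']=Rq(c['attitude']).as_matrix()
def proj(n,P):
    c=CP[n]; Rc=c['R'].T; t=-Rc@c['xyz']
    return cv2.projectPoints(np.atleast_2d(np.asarray(P,float)),cv2.Rodrigues(Rc)[0],t,c['mtx'],c['dist'])[0].reshape(-1,2)
def ray(n,px):
    c=CP[n]; u=cv2.undistortPoints(np.array([[px]],float),c['mtx'],c['dist']).ravel()
    d=c['R']@np.array([u[0],u[1],1]); return c['xyz'],d/np.linalg.norm(d)
def atz(n,px,z):
    o,d=ray(n,px); return o+d*(z-o[2])/d[2]
def tri(a,b):
    o1,d1=ray("side",a);o2,d2=ray("top",b)
    s=np.linalg.lstsq(np.c_[d1,-d2],o2-o1,rcond=None)[0]
    p,q=o1+s[0]*d1,o2+s[1]*d2
    return (p+q)/2,np.linalg.norm(p-q)
def save(n,name,crop=None,k=1):
    im=camera(n); cv2.imwrite(f"pics/{name}_raw.png",im[:,:,::-1])
    if crop: x0,y0,x1,y1=crop; im=im[y0:y1,x0:x1]
    im=cv2.resize(im,None,fx=k,fy=k,interpolation=cv2.INTER_CUBIC)
    cv2.imwrite(f"pics/{name}.png",im[:,:,::-1]); return im
E
python3 - <<'E'
from h import *
for n in ("side","top"): camera(n)
for q in ("driver_grip","hatch","lock","tape_roll","cup","hatch_edge","slot"):
  for n in ("side","top"):
    for r in finder.masks_of(n,q)[:4]:
        m=r['mask'];ys,xs=np.where(m)
        print(q,n,round(r['score'],2),np.round(r['pixel'],1),m.sum(),xs.min(),xs.max(),ys.min(),ys.max())
for n in ("side","top"):
    im=cv2.imread(f"pics/{n}0.png")
    x0,y0,x1,y1=(130,130,260,300) if n=="side" else (130,140,260,290)
    cv2.imwrite(f"pics/{n}u.png",cv2.resize(im[y0:y1,x0:x1],None,fx=3.5,fy=3.5,interpolation=2))
    x0,y0,x1,y1=(300,200,440,310) if n=="side" else (310,190,450,290)
    cv2.imwrite(f"pics/{n}d.png",cv2.resize(im[y0:y1,x0:x1],None,fx=5,fy=5,interpolation=2))
print(arm.current_t())
E
```

```text
driver_grip side 0.87 [407.1 243.1] 1571 388 423 214 283
driver_grip side 0.67 [343.6 248.9] 626 330 350 230 269
driver_grip side 0.66 [333.3 227.4] 268 328 341 213 244
driver_grip side 0.65 [189.  170.7] 1710 167 214 151 194
driver_grip top 0.76 [413.4 245.8] 830 392 435 232 260
driver_grip top 0.66 [348.8 252.5] 356 339 361 244 263
driver_grip top 0.61 [340.3 208. ] 155 333 347 202 216
hatch side 0.57 [188.5 169.9] 77 185 193 168 178
hatch side 0.55 [192.4 168.3] 1739 166 214 150 193
hatch top 0.76 [190.7 203.4] 822 160 217 193 215
hatch top 0.47 [188.9 210.1] 126 179 194 194 215
lock side 0.55 [192.7 173.8] 82 185 193 168 178
lock top 0.62 [188.2 200.8] 157 180 201 194 215
tape_roll side 0.74 [230.  185.7] 339 214 237 176 207
tape_roll top 0.6 [210.2 155.6] 751 193 233 144 185
cup side 0.58 [160.2 184.2] 248 153 171 174 197
cup top 0.6 [156.4 165.4] 669 143 171 154 183
hatch_edge top 0.85 [187.  203.5] 808 160 217 194 215
slot side 0.43 [189.1 173.4] 74 185 193 168 178
slot top 0.51 [188.9 197.5] 125 179 198 194 214
0.9
```

View pics/sideu.png

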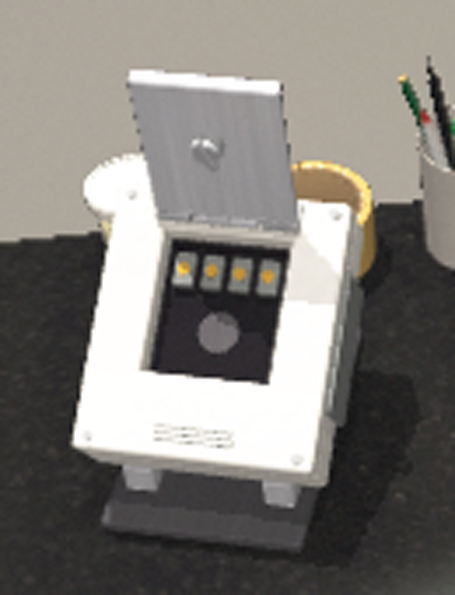

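View pics/topu.png

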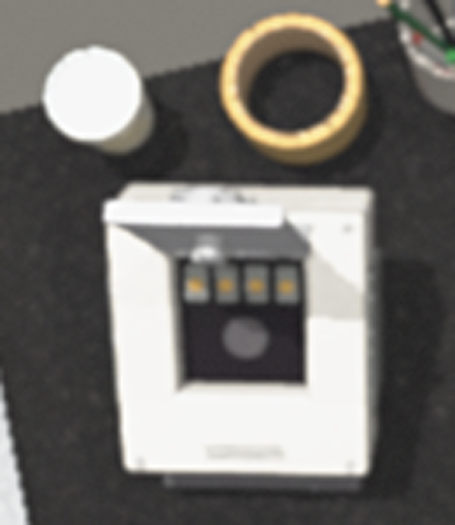

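View pics/sided.png

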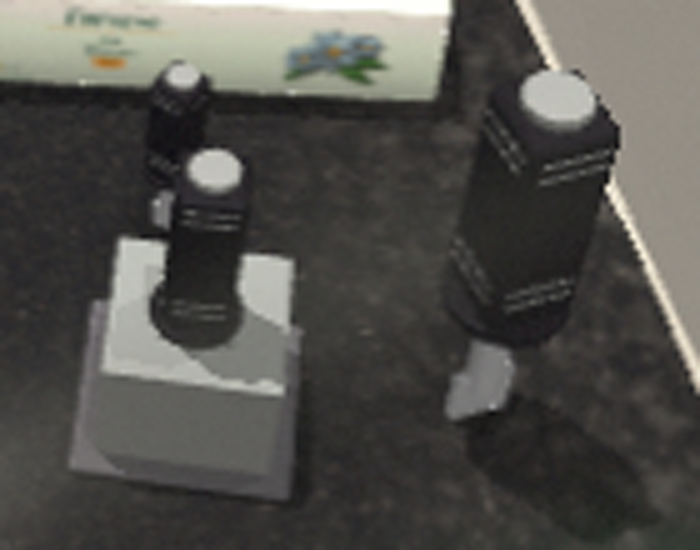

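View pics/topd.png

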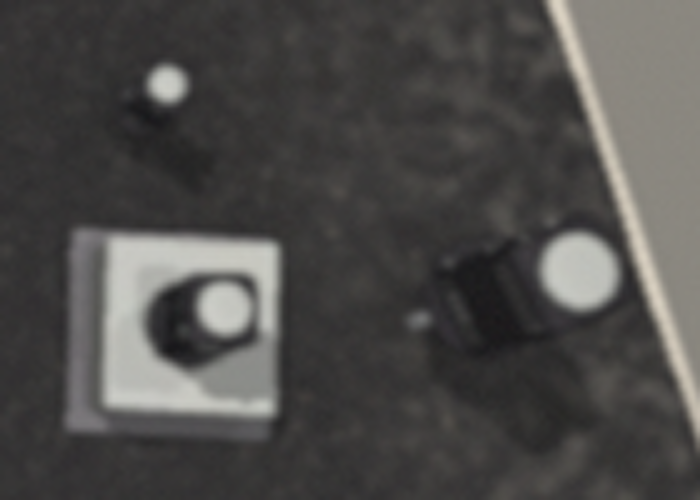

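```bash
python3 - <<'E'
from h import *
S=lambda x,y:(130+x/3.5-.36,130+y/3.5-.36); T=lambda x,y:(130+x/3.5-.36,140+y/3.5-.36)
pr={'bl':(S(75,447),T(125,472)),'br':(S(322,480),T(370,472)),'s_tr':(S(335,214),T(347,229)),'s_bl':(S(87,437),T(140,462)),'s_br':(S(296,460),T(350,466)),
'h_tl':(S(130,70),T(105,203)),'h_tr':(S(282,82),T(285,207)),'h_tl_f':(S(132,84),T(107,226)),'h_tr_f':(S(280,95),T(284,225)),'window_tr':(S(290,240),T(307,250)),'win_br':(S(270,383),T(305,384)),'win_bl':(S(148,372),T(183,384))}
for k,(a,b) in pr.items():
    p,e=tri(a,b); print(k,p.round(4),round(e,4))
S=lambda x,y:(300+x/5-.4,200+y/5-.4); T=lambda x,y:(310+x/5-.4,190+y/5-.4)
A=[(120,237),(295,260),(283,395),(103,370)];B=[(105,238),(280,242),(277,413),(102,408)]
for a,b in zip(A,B):
    p,e=tri(S(*a),T(*b)); print(p.round(4),round(e,4),atz("side",S(*a),.06)[:2].round(4),atz("top",T(*b),.06)[:2].round(4))
for nm,a,b in (('mid',(215,170),(224,307)),('small',(183,75),(168,84)),('big',(557,98),(580,270))):
    print(nm,tri(S(*a),T(*b)))
E
```

```text
bl [0.4679 0.2141 0.0696] 0.0058
br [0.4682 0.0629 0.0599] 0.0069
s_tr [0.6055 0.0725 0.1502] 0.0029
s_bl [0.4736 0.2059 0.0732] 0.0025
s_br [0.4711 0.0761 0.0733] 0.0029
h_tl [0.5976 0.1837 0.259 ] 0.0028
h_tr [0.5954 0.0926 0.2596] 0.0017
h_tl_f [0.586  0.1809 0.2582] 0.0057
h_tr_f [0.5867 0.0927 0.2571] 0.0029
window_tr [0.5957 0.099  0.1344] 0.0003
win_br [0.5211 0.1029 0.0833] 0.0048
win_bl [0.5209 0.179  0.0837] 0.0027
[ 0.5507 -0.1479  0.057 ] 0.0047 [ 0.5487 -0.1502] [ 0.55   -0.1452]
[ 0.549  -0.2257  0.0543] 0.0017 [ 0.5444 -0.2259] [ 0.5482 -0.2236]
[ 0.4727 -0.2208  0.057 ] 0.0016 [ 0.4706 -0.2213] [ 0.4725 -0.2194]
[ 0.475  -0.1447  0.0591] 0.0049 [ 0.4749 -0.147 ] [ 0.4746 -0.1421]
mid (array([ 0.51209894, -0.18272539,  0.14642343]), np.float64(0.0031026856000936436))
small (array([ 0.61329792, -0.17068055,  0.09743027]), np.float64(0.002944825195155563))
big (array([ 0.52235041, -0.31045577,  0.19249188]), np.float64(0.0013568327849691729))
```

```bash
python3 - <<'E'
from h import *
S=lambda x,y:(130+x/3.5-.36,130+y/3.5-.36); T=lambda x,y:(130+x/3.5-.36,140+y/3.5-.36)
n=np.array([-.5,0,.866]); p0=np.array([.606,.0725,.150])
for px in (S(165,218),S(300,226),S(162,230),S(295,238)):
    o,d=ray("side",px); P=o+d*(n@(p0-o))/(n@d); print(P.round(4), P-np.array([.592,.138,.259]))
for px in (T(310,255),T(180,250),T(372,190),T(125,186)):
    o,d=ray("top",px); print((o+d*(n@(p0-o))/(n@d)).round(4))
print('tape',atz("top",T(293,88),.048),'cup',atz("top",T(95,95),.068))
for p in [(188.5,200.8)]: print(0)
# ranges: pens
print(tri((265,150),(266,130)))
# ik test
r0=Rq(arm.current_orientation()); print(r0.as_matrix().round(2))
E
```

```text
[0.5961 0.1778 0.1443] [ 0.00411755  0.03978337 -0.1147058 ]
[0.5977 0.092  0.1452] [ 0.00568643 -0.04600587 -0.11379998]
[0.5893 0.1785 0.1403] [-0.00273725  0.04046645 -0.11866354]
[0.5908 0.0941 0.1412] [-0.00120357 -0.04393209 -0.11777804]
[0.5914 0.0963 0.1415]
[0.594  0.1723 0.1431]
[0.6261 0.0587 0.1616]
[0.628  0.2011 0.1627]
tape [0.72098953 0.12338419 0.048     ] cup [0.70992806 0.24872465 0.068     ]
0
(array([0.7701783 , 0.00288899, 0.14078639]), np.float64(0.00813841183126342))
[[ 0.31  0.   -0.95]
 [ 0.95  0.    0.31]
 [ 0.   -1.   -0.  ]]
```

```bash
cat >> h.py <<'E'
def Rxy(x,y):
    x=np.array(x,float);y=np.array(y,float);y/=np.linalg.norm(y);x-=y*(x@y);x/=np.linalg.norm(x)
    return R.from_matrix(np.c_[x,y,np.cross(x,y)])
def st(): 
    print('t',round(arm.current_t(),2),'tcp',np.round(arm.current_tcp_pos(),4),'F',np.round(arm.current_ft_force(),1),'w',round(arm.current_width(),4),'q',np.round(arm.current_joint_pos(),2))
E
python3 - <<'E'
from h import *
for s in (1,-1):
    r=Rxy((s,0,0),(0,0,-1))
    for p in ((.66,.104,.38),(.66,.104,.225),(.5,.104,.12)): print(s,p,arm.inverse_kinematics(p,q4(r)))
for s in (1,-1):
    r=Rxy((0,s,0),(0,0,-1)); print(arm.inverse_kinematics((.66,.104,.225),q4(r)))
E
```

```text
1 (0.66, 0.104, 0.38) [ 1.39077925e-01  4.44984265e-01  9.19322220e-01 -4.44089210e-16
  1.77728617e+00  1.39077925e-01]
1 (0.66, 0.104, 0.225) [ 1.39077925e-01  4.55634182e-01  1.27543693e+00 -4.44089210e-16
  1.41052154e+00  1.39077925e-01]
1 (0.5, 0.104, 0.12) [ 1.82555950e-01  2.81151853e-01  1.82256826e+00 -4.44089210e-16
  1.03787254e+00  1.82555950e-01]
-1 (0.66, 0.104, 0.38) None
-1 (0.66, 0.104, 0.225) None
-1 (0.5, 0.104, 0.12) None
[ 1.39077925e-01  4.55634182e-01  1.27543693e+00 -4.44089210e-16
  1.41052154e+00 -1.43171840e+00]
[ 1.39077925e-01  4.55634182e-01  1.27543693e+00 -4.44089210e-16
  1.41052154e+00  1.70987425e+00]
```

```bash
python3 - <<'E'
from h import *
r=q4(Rxy((1,0,0),(0,0,-1)))
Y=.138-.037
jaws.command_gripper(0.0)
arm.move_straight((.179,.547,.40),vel=.4)
arm.reach((.665,Y,.36),r); st()
arm.move_straight((.665,Y,.225),vel=.2); st()
H=np.array([.600,Y,.150])
for f in (75,60,45,30,15,0,-12):
    a=np.radians(f); d=np.array([-np.cos(a),0,np.sin(a)]); n=np.array([np.sin(a),0,np.cos(a)])
    P=H+.097*d+n*(.004+.015*abs(n[0]))
    c=arm.move_straight(P,vel=.12,contact_N=25)
    print(f,c,P.round(3),np.round(arm.current_ft_force(),1))
    if c: break
st()
im=save("side","s1"); im=save("top","t1")
E
```

```text
t 4.68 tcp [0.6647 0.1022 0.3602] F [-0.8  0.   0.4] w -0.0002 q [0.14 0.45 0.96 0.   1.73 0.13]
t 5.51 tcp [0.6657 0.1015 0.2265] F [0.3 0.7 0.3] w 0.0002 q [0.13 0.46 1.26 0.   1.42 0.13]
75 False [0.593 0.101 0.248] [ 0.8 -0.1  0. ]
60 False [0.566 0.101 0.242] [0.3 1.2 0.4]
45 False [0.542 0.101 0.229] [ 0.5  0.3 -0.6]
30 False [0.522 0.101 0.208] [-0.6 -0.4  0.9]
15 False [0.508 0.101 0.183] [ 0.2  0.3 -1.4]
0 False [0.503 0.101 0.154] [0.3 0.5 1.1]
-12 False [0.504 0.101 0.137] [ 0.7 -0.   0.7]
t 8.52 tcp [0.504  0.101  0.1372] F [ 0.7 -0.   0.7] w 0.0004 q [0.18 0.27 1.79 0.   1.08 0.18]
```

View pics/s1.png

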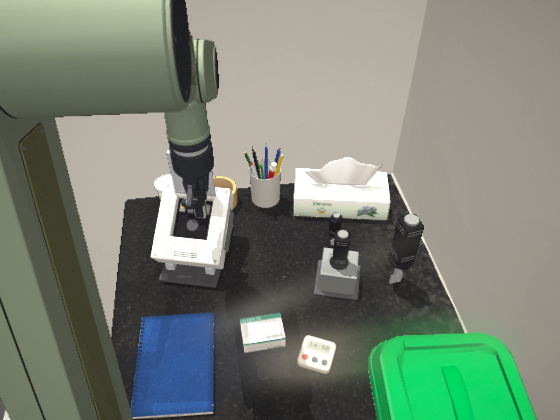

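```bash
python3 - <<'E'
import cv2
im=cv2.imread("pics/s1_raw.png")[140:280,130:260]; cv2.imwrite("pics/s1z.png",cv2.resize(im,None,fx=4,fy=4,interpolation=2))
im=cv2.imread("pics/t1_raw.png"); cv2.imwrite("pics/t1z.png",im)
E
```

```text
(no output)
```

View pics/s1z.png

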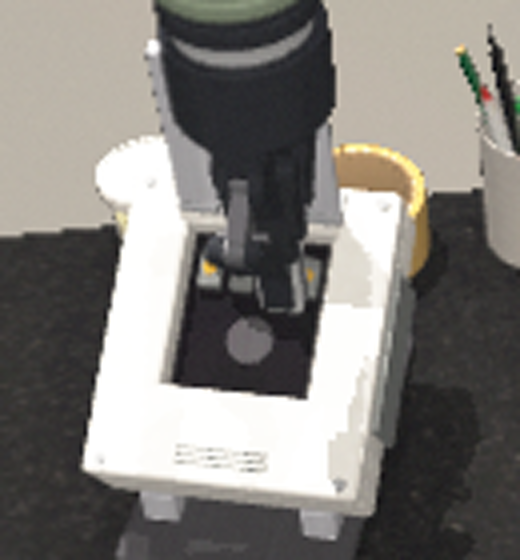

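View pics/t1z.png

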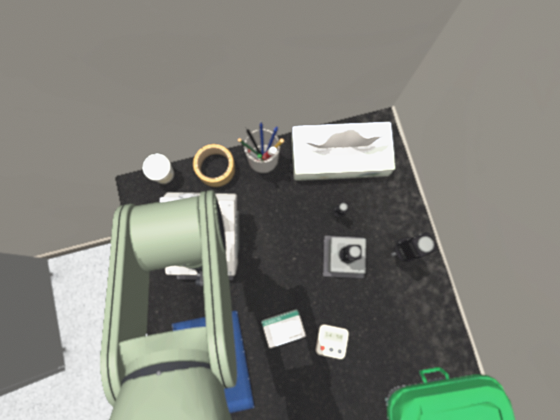

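```bash
python3 - <<'E'
from h import *
Y=.101
arm.move_straight((.504,Y,.35),vel=.35)
arm.move_straight((.665,Y,.35),vel=.35); st()
save("side","s2",(130,100,270,280),4); save("top","t2",(130,140,260,290),4)
E
```

```text
t 9.98 tcp [0.6648 0.1009 0.3468] F [-0.9 -0.3 -0.7] w 0.0001 q [0.13 0.45 0.99 0.   1.71 0.13]
```

View pics/s2.png

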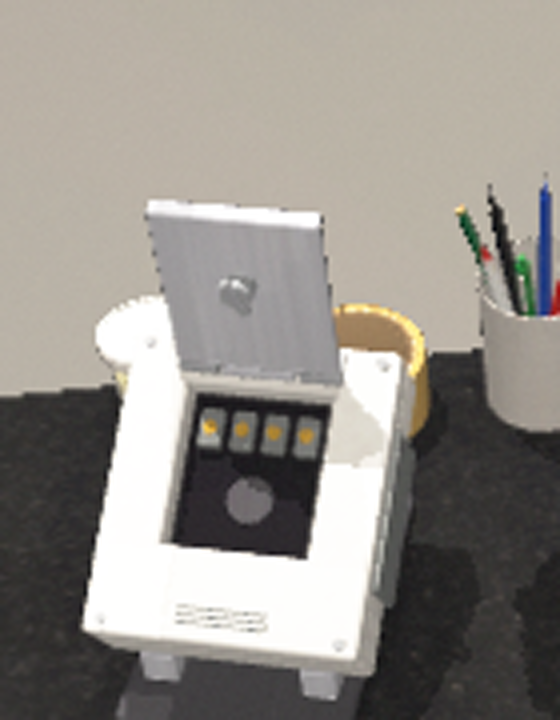

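View pics/t2.png

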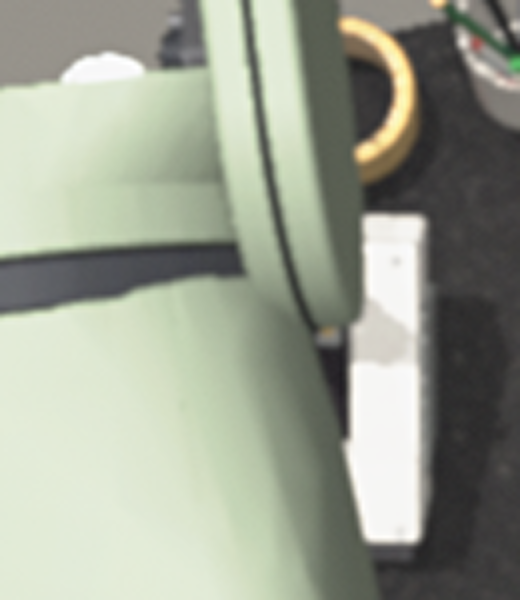

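```bash
python3 - <<'E'
from h import *
Y=.101
arm.move_straight((.66,Y,.205),vel=.25); st()
save("side","s3",(130,100,270,280),4)
arm.move_straight((.60,Y,.205),vel=.15,contact_N=15); st()
save("side","s4",(130,100,270,280),4)
E
```

```text
t 10.82 tcp [0.6605 0.1012 0.2072] F [-0.   0.7  0.6] w -0.0001 q [0.13 0.46 1.31 0.   1.37 0.13]
t 11.42 tcp [0.6011 0.1011 0.2064] F [0.4 0.  0.2] w 0.0 q [ 0.15  0.37  1.46 -0.    1.31  0.15]
```

View pics/s3.png

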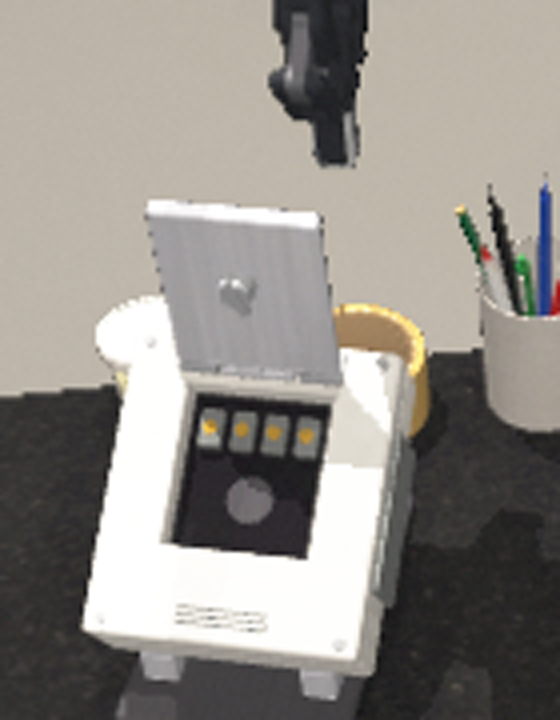

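View pics/s4.png

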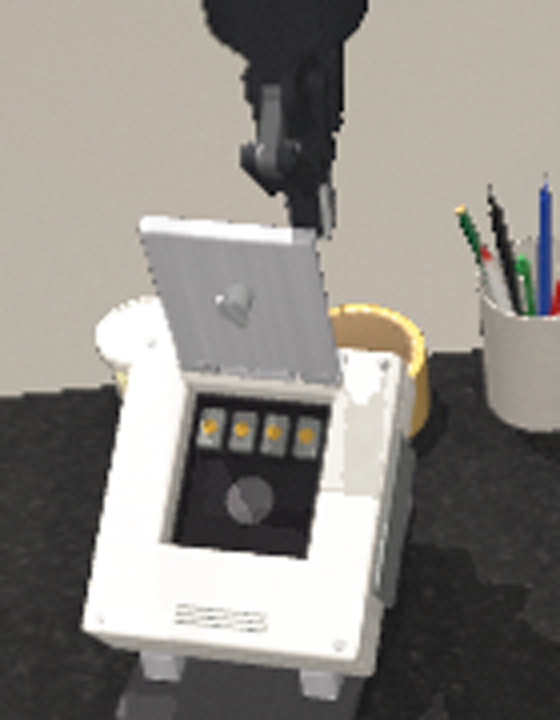

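```bash
python3 - <<'E'
from h import *
for P in ((.6605,.1012,.2072),(.6011,.1011,.2064)):
    print((proj("side",P)-[130,100])*4)
print(proj("top",(.6011,.1011,.2064)))
E
```

```text
[[338.4517957  213.41739374]]
[[315.28502722 285.05786012]]
[[211.32999525 201.55055697]]
```

```bash
python3 - <<'E'
from h import *
Y=.104; OFF=np.array([0,0,-.02])
arm.move_straight((.612,Y,.20),vel=.15)
H=np.array([.600,Y,.150])
for f in (75,60,45,30,15,0,-12):
    a=np.radians(f); d=np.array([-np.cos(a),0,np.sin(a)]); n=np.array([np.sin(a),0,np.cos(a)])
    P=H+.090*d+n*(.006+.013*abs(n[0]))+OFF
    c=arm.move_straight(P,vel=.15,contact_N=25)
    print(f,c,P.round(3),np.round(arm.current_ft_force(),1))
    if c: break
    if f==45: save("side","s5",(130,100,270,280),4)
st()
save("side","s6",(130,100,270,280),4)
E
```

```text
75 False [0.595 0.104 0.222] [ 1.2 -0.1  0.2]
60 False [0.57  0.104 0.217] [0.7 0.1 0.2]
45 False [0.547 0.104 0.204] [0.5 0.7 0.4]
30 False [0.528 0.104 0.186] [ 0.  -0.  -0.1]
15 False [0.515 0.104 0.162] [0.6 0.9 0.2]
0 False [0.51  0.104 0.136] [ 0.9 -0.   1. ]
-12 False [0.51  0.104 0.12 ] [-0.6  0.2  0.2]
t 13.98 tcp [0.5104 0.104  0.1201] F [-0.6  0.2  0.2] w -0.0001 q [ 0.18  0.3   1.8  -0.    1.05  0.18]
```

View pics/s5.png

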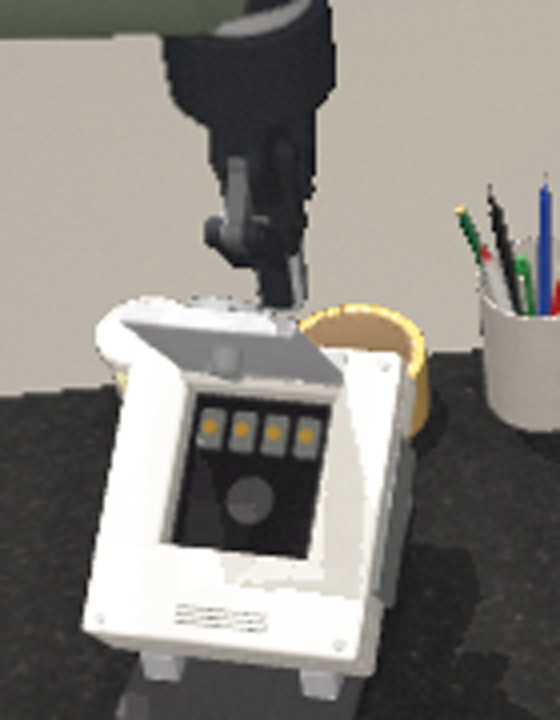

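View pics/s6.png

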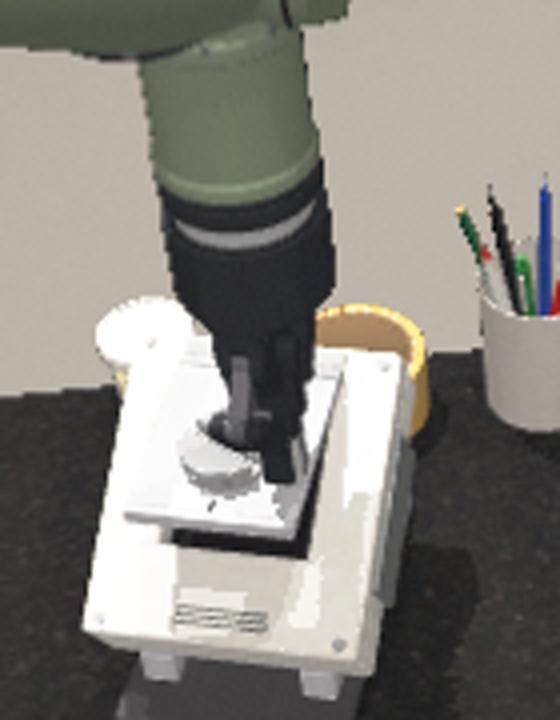

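```bash
python3 - <<'E'
from h import *
p=np.array(arm.current_tcp_pos())
c=arm.move_straight(p+[.02,0,-.06],vel=.05,contact_N=12); print(c); st()
arm.wait(.2); st()
save("side","s7",(130,100,270,280),4)
E
```

```text
True
t 14.87 tcp [0.5234 0.104  0.0817] F [-4.  -0.7 10.6] w 0.0 q [0.17 0.35 1.82 0.   0.97 0.17]
t 15.07 tcp [0.5234 0.104  0.0817] F [-4.1  0.5  9.6] w -0.0001 q [0.17 0.35 1.82 0.   0.97 0.17]
```

View pics/s7.png

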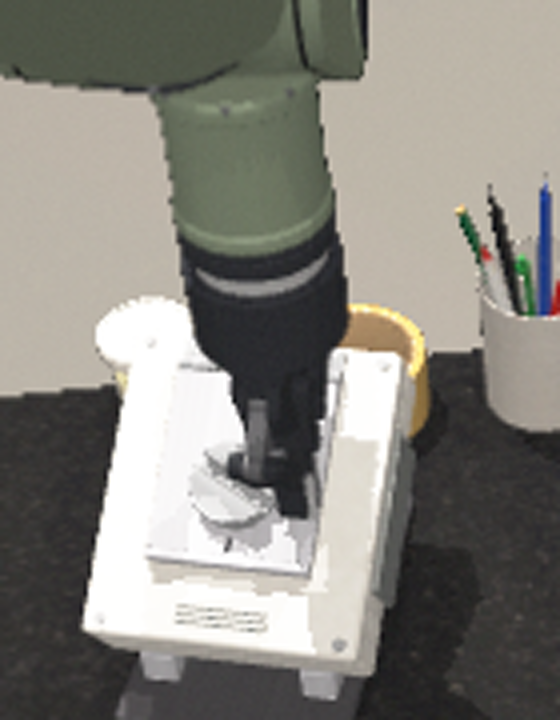

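```bash
python3 - <<'E'
from h import *
p=np.array(arm.current_tcp_pos())
arm.move_straight(p+[0,0,.2],vel=.4)
r=Rxy((0,1,0),(0,0,-1))
print(arm.inverse_kinematics((.51,-.183,.26),q4(r)), arm.inverse_kinematics((.51,-.183,.26),q4(Rxy((0,-1,0),(0,0,-1)))))
arm.reach((.42,-.183,.26),q4(r)); 
jaws.command_gripper(.085); st()
save("side","s8",(130,140,270,280),5); save("top","t8",(130,150,260,290),5)
for n in("side","top"):
  for q in ("lock","slot","hatch"):
    for x in finder.masks_of(n,q)[:2]:
      ys,xs=np.where(x['mask']); print(n,q,round(x['score'],2),np.round(x['pixel'],1),xs.min(),xs.max(),ys.min(),ys.max())
E
```

```text
[-3.65739326e-01  2.32435685e-01  1.52190439e+00 -4.44089210e-16
  1.38725257e+00 -1.93653565e+00] [-3.65739326e-01  2.32435685e-01  1.52190439e+00 -4.44089210e-16
  1.38725257e+00  1.20505700e+00]
t 18.43 tcp [ 0.42  -0.183  0.26 ] F [-0.6  0.5  0.9] w 0.0849 q [-0.44  0.09  1.69  0.    1.35 -2.01]
side lock 0.61 [192.1 220.5] 177 199 213 231
side slot 0.66 [189.3 223.7] 178 199 213 230
side hatch 0.93 [195.3 227. ] 166 213 199 244
top lock 0.96 [196.5 244.1] 185 208 233 253
top slot 0.63 [196.7 243.5] 186 207 232 253
top hatch 0.88 [198.7 236.8] 175 219 208 260
top hatch 0.33 [157.2 165.3] 143 172 154 182
```

View pics/s8.png

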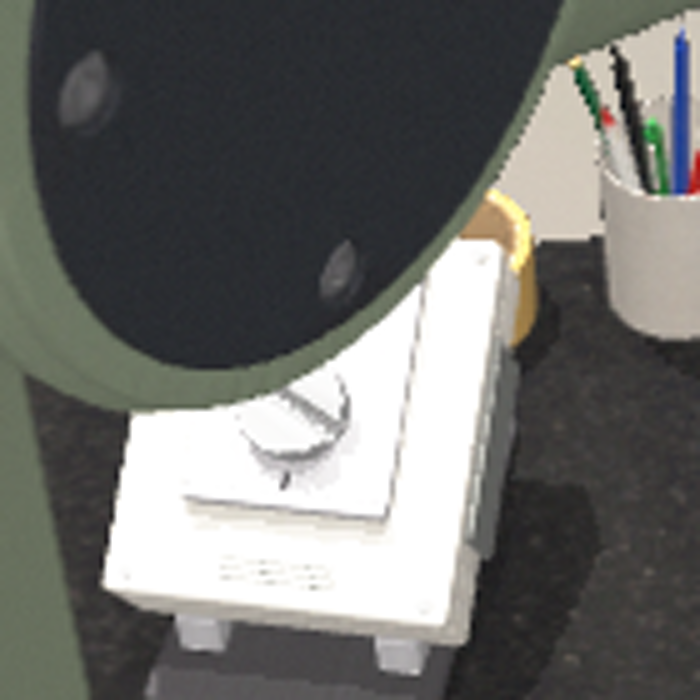

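View pics/t8.png

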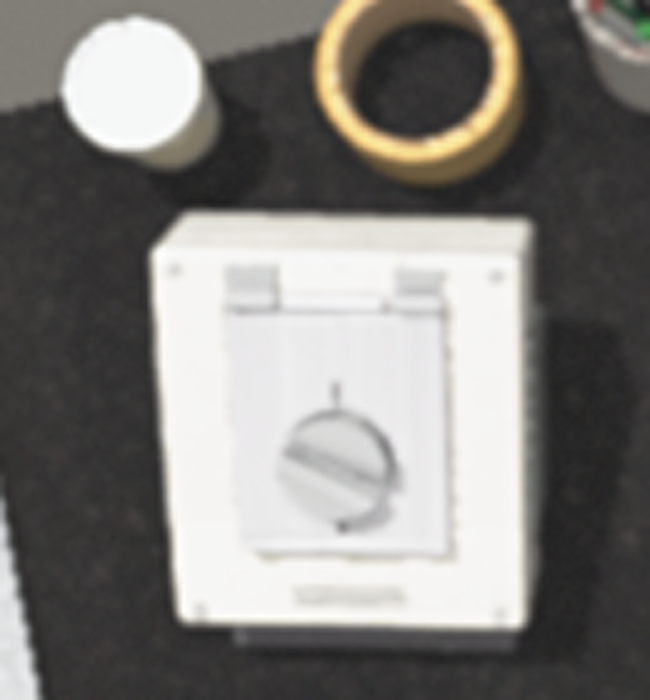

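View pics/s8_raw.png

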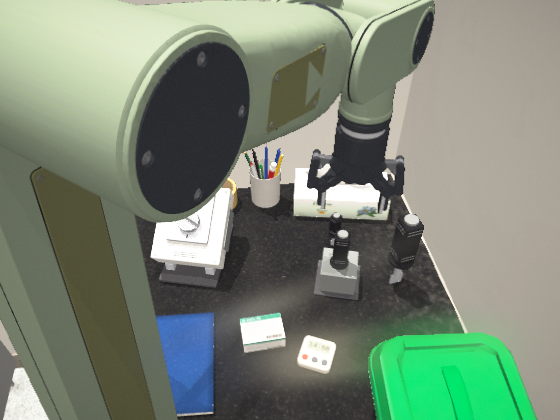

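View pics/t8_raw.png

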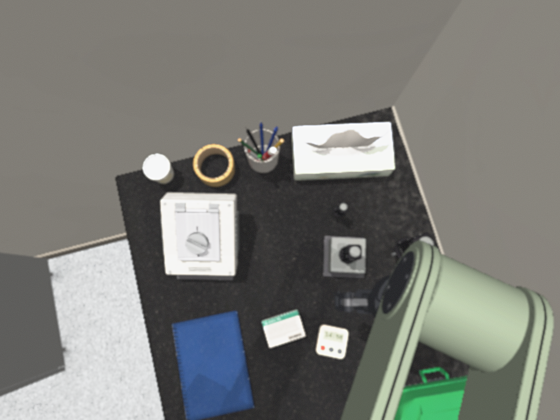

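```bash
python3 - <<'E'
from h import *
p=np.array([.42,-.183,.26]); 
for dz in (0,.013,.03,.045):
  for dy in (-.043,.043):
    P=p+[0,dy,dz]; print(dz,dy,proj("side",P),proj("top",P))
for n,c in (("side",(290,120,450,230)),("top",(310,230,430,330))):
    im=cv2.imread(f"pics/{n[0]}8_raw.png"); x0,y0,x1,y1=c
    cv2.imwrite(f"pics/{n[0]}8g.png",cv2.resize(im[y0:y1,x0:x1],None,fx=5,fy=5,interpolation=2))
E
```

```text
0 -0.043 [[372.11023159 230.34053713]] [[394.62823389 299.07243279]]
0 0.043 [[321.38792228 226.05010329]] [[344.54366032 299.08111237]]
0.013 -0.043 [[373.15550767 225.05480783]] [[396.79280484 299.29029693]]
0.013 0.043 [[321.86789978 220.75785971]] [[345.80306171 299.29854957]]
0.03 -0.043 [[374.55560039 217.96327654]] [[399.74447795 299.58744206]]
0.03 0.043 [[322.51065482 213.6589531 ]] [[347.52041373 299.59507311]]
0.045 -0.043 [[375.82328119 211.53092588]] [[402.47033116 299.86191444]]
0.045 0.043 [[323.0924757 207.2212508]] [[349.106371   299.86893073]]
```

View pics/s8g.png

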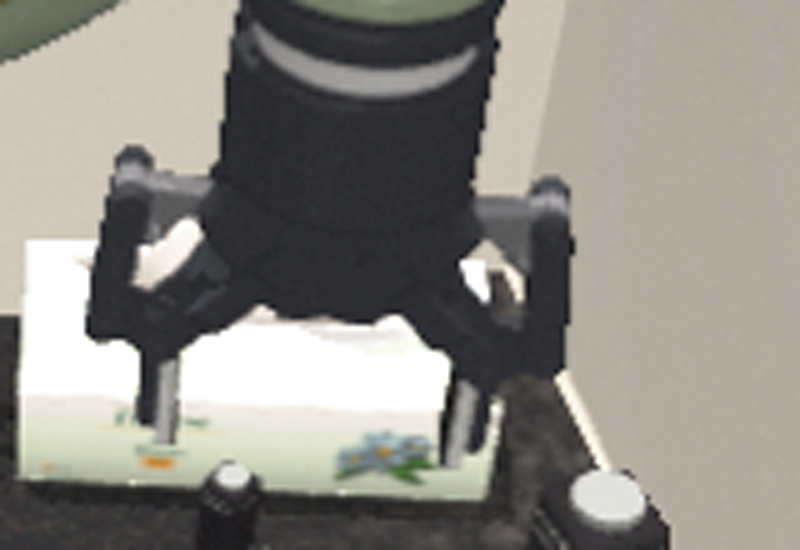

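View pics/t8g.png

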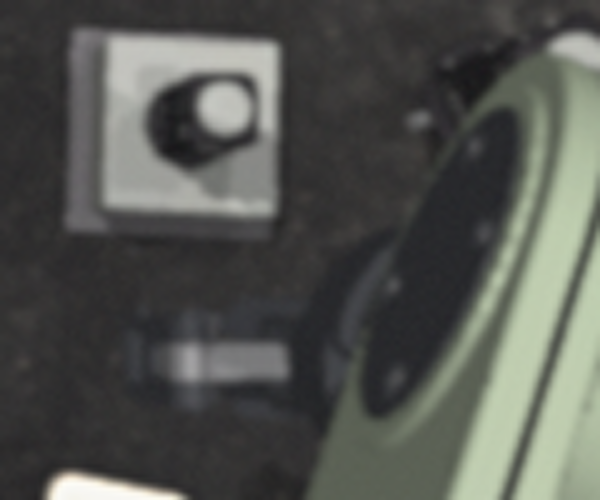

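```bash
python3 - <<'E'
from h import *
T=lambda x,y:(130+x/5-.4,150+y/5-.4)
n=np.array([-.5,0,.866]); p0=np.array([.6055,.0725,.1515])
def onp(px,h):
    o,d=ray("top",px); q=p0+n*h; return o+d*(n@(q-o))/(n@d)
for nm,px in dict(c=T(336,467),a=T(287,452),b=T(393,487),a2=T(305,460),b2=T(375,482),htl=T(228,308),htr=T(445,312),hbl=T(250,553),hbr=T(455,553)).items(): print(nm,px,onp(px,.02).round(4), onp(px,.006).round(4))
a,b=onp(T(287,452),.02),onp(T(393,487),.02); d=b-a; u=np.array([-.866,0,-.5]); print('lock angle',np.arctan2(d@u,-d[1]))
S=np.array([.545,.137,.135])
for th in (.35,.95,1.6):
  s=np.array([0,-1,0])*np.cos(th)+u*np.sin(th)
  m=np.cross(n,s)
  for nm,ax in (('+s',s),('-s',-s),('+m',m),('-m',-m)):
    r=Rxy(ax,-n); q=arm.inverse_kinematics(S+n*.054,q4(r)); q2=arm.inverse_kinematics(S+n*.15,q4(r))
    print(th,nm,None if q is None else np.round(q,2),None if q2 is None else np.round(q2,2))
for y in (-.04,-.04+np.pi/2,-.04+np.pi,-.04-np.pi/2):
    q=arm.inverse_kinematics((.512,-.183,.062),q4(Rxy((np.cos(y),np.sin(y),0),(0,0,-1)))); print(y,None if q is None else np.round(q,2))
E
```

```text
c (196.79999999999998, 243.0) [0.5295 0.1401 0.1307] [0.5311 0.1429 0.1155]
a (187.0, 240.0) [0.5353 0.1597 0.1341] [0.537  0.1629 0.1189]
b (208.2, 247.0) [0.5217 0.1172 0.1262] [0.5232 0.1196 0.1109]
a2 (190.6, 241.6) [0.5322 0.1526 0.1323] [0.5339 0.1557 0.1171]
b2 (204.6, 246.0) [0.5237 0.1245 0.1273] [0.5251 0.127  0.112 ]
htl (175.2, 211.2) [0.5896 0.1789 0.1654] [0.5923 0.1825 0.1508]
htr (218.6, 212.0) [0.5883 0.0924 0.1647] [0.5909 0.0944 0.15  ]
hbl (179.6, 260.20000000000005) [0.4956 0.1782 0.1111] [0.4966 0.1817 0.0955]
hbr (220.6, 260.20000000000005) [0.4956 0.0929 0.1111] [0.4965 0.0949 0.0955]
lock angle 0.3538967102658039
0.35 +s [ 0.35  0.04  2.08 -0.34  0.54  2.52] [ 0.4  -0.11  2.   -0.28  0.78  2.48]
0.35 -s [ 0.35  0.04  2.08 -0.34  0.54 -0.62] [ 0.4  -0.11  2.   -0.28  0.78 -0.66]
0.35 +m [ 0.35  0.04  2.08 -0.34  0.54  0.95] [ 0.4  -0.11  2.   -0.28  0.78  0.91]
0.35 -m [ 0.35  0.04  2.08 -0.34  0.54 -2.19] [ 0.4  -0.11  2.   -0.28  0.78 -2.24]
0.95 +s None None
0.95 -s [ 0.35  0.04  2.08 -0.34  0.54 -0.02] [ 0.4  -0.11  2.   -0.28  0.78 -0.06]
0.95 +m [ 0.35  0.04  2.08 -0.34  0.54  1.55] [ 0.4  -0.11  2.   -0.28  0.78  1.51]
0.95 -m [ 0.35  0.04  2.08 -0.34  0.54 -1.59] [ 0.4  -0.11  2.   -0.28  0.78 -1.64]
1.6 +s [ 0.35  0.04  2.08 -0.34  0.54 -2.51] [ 0.4  -0.11  2.   -0.28  0.78 -2.56]
1.6 -s [ 0.35  0.04  2.08 -0.34  0.54  0.63] [ 0.4  -0.11  2.   -0.28  0.78  0.59]
1.6 +m [ 0.35  0.04  2.08 -0.34  0.54  2.2 ] [ 0.4  -0.11  2.   -0.28  0.78  2.16]
1.6 -m [ 0.35  0.04  2.08 -0.34  0.54 -0.94] [ 0.4  -0.11  2.   -0.28  0.78 -0.99]
-0.04 [-0.36  0.39  1.82 -0.    0.93 -0.32]
1.5307963267948965 [-0.36  0.39  1.82 -0.    0.93 -1.9 ]
3.101592653589793 None
-1.6107963267948966 [-0.36  0.39  1.82 -0.    0.93  1.25]
```

```bash
python3 - <<'E'
from h import *
y=-.04; r=q4(Rxy((np.cos(y),np.sin(y),0),(0,0,-1)))
arm.reach((.512,-.184,.20),r); st()
save("side","s9"); save("top","t9",(150,190,250,290),6)
E
```

```text
t 20.32 tcp [ 0.5119 -0.184   0.2001] F [ 0.3  0.  -0.2] w 0.0846 q [-0.37  0.27  1.63 -0.    1.25 -0.33]
```

View pics/s9.png

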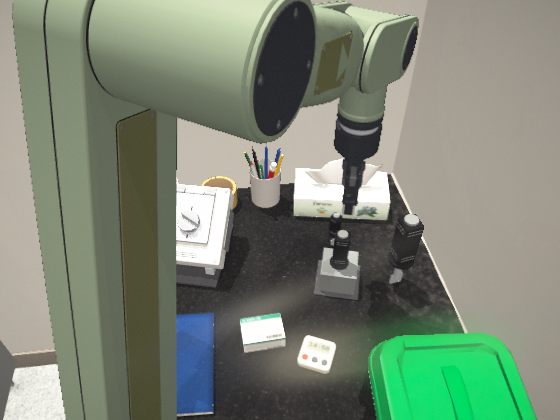

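View pics/t9.png

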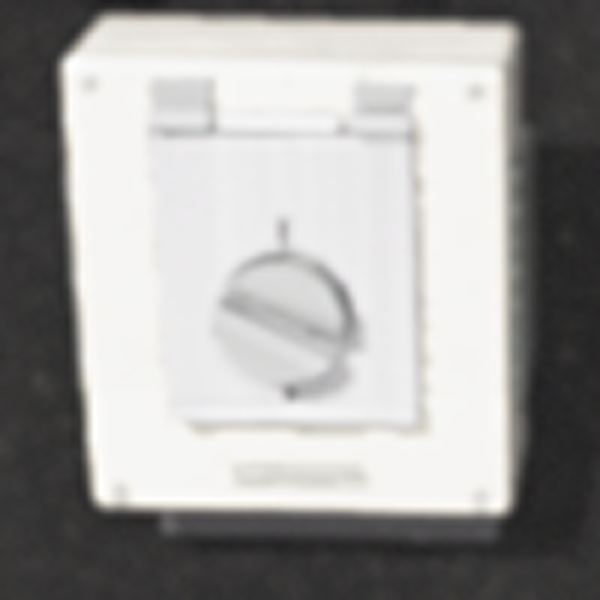

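```bash
python3 - <<'E'
from h import *
im=cv2.imread("pics/s9_raw.png"); cv2.imwrite("pics/s9z.png",cv2.resize(im[190:260,160:240],None,fx=8,fy=8,interpolation=2))
cv2.imwrite("pics/s9g.png",cv2.resize(im[130:250,310:410],None,fx=6,fy=5,interpolation=2))
for dz in (0,.013,.04): print(proj("side",[(.512-.043,-.184,.2+dz),(.512+.043,-.184,.2+dz)]))
E
```

```text
[[344.54167473 231.24296065]
 [345.51984369 199.5397831 ]]
[[345.21775953 226.42912014]
 [346.15799955 194.72437353]]
[[346.66374583 216.11292248]
 [347.51970521 184.42847959]]
```

View pics/s9z.png

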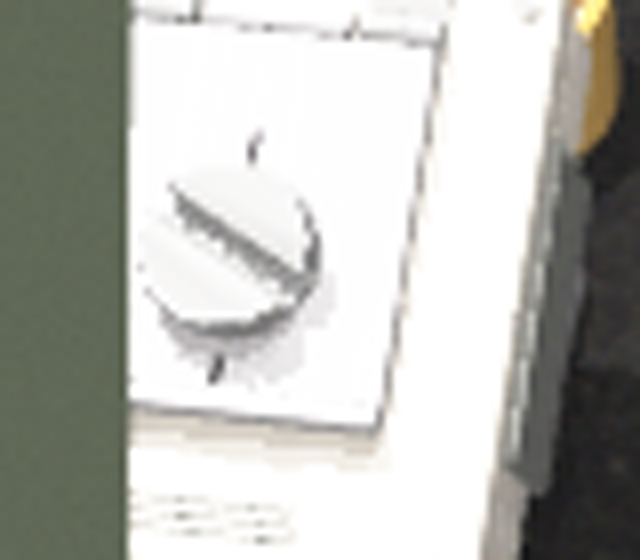

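View pics/s9g.png

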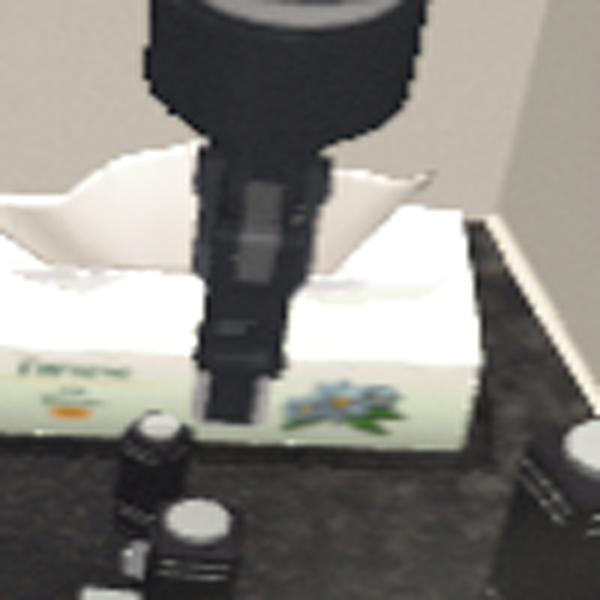

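```bash
python3 - <<'E'
from h import *
c=arm.move_straight((.512,-.183,.10),vel=.2,contact_N=8); st()
save("side","s10",(300,150,420,300),5)
c=arm.move_straight((.512,-.183,.062),vel=.06,contact_N=6); print(c);st()
save("side","s11",(300,150,420,300),5); save("top","t11",(300,180,420,290),5)
E
```

```text
t 21.07 tcp [ 0.5128 -0.1833  0.1008] F [ 0.3 -1.1 -0.2] w 0.0851 q [-0.36  0.35  1.77  0.    1.02 -0.32]
False
t 21.9 tcp [ 0.5122 -0.1831  0.062 ] F [-1.1 -0.4 -0.4] w 0.0847 q [-0.36  0.39  1.82  0.    0.93 -0.32]
```

View pics/s11.png

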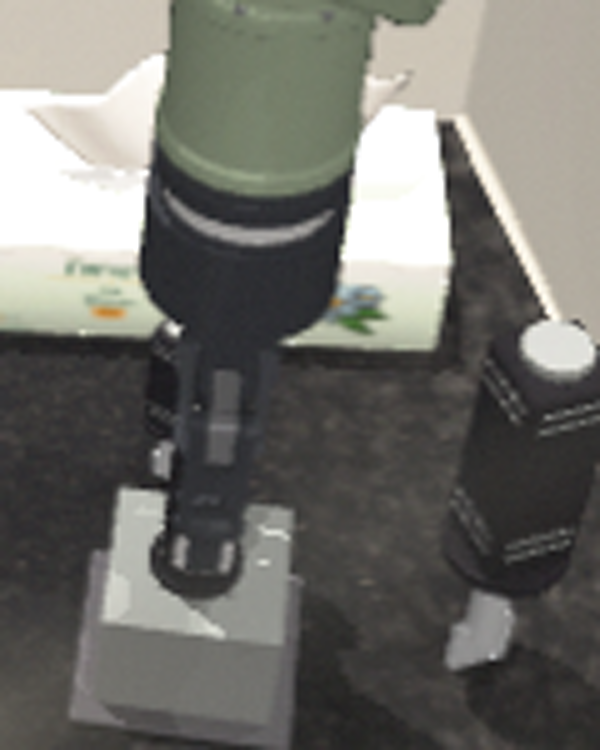

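View pics/t11.png

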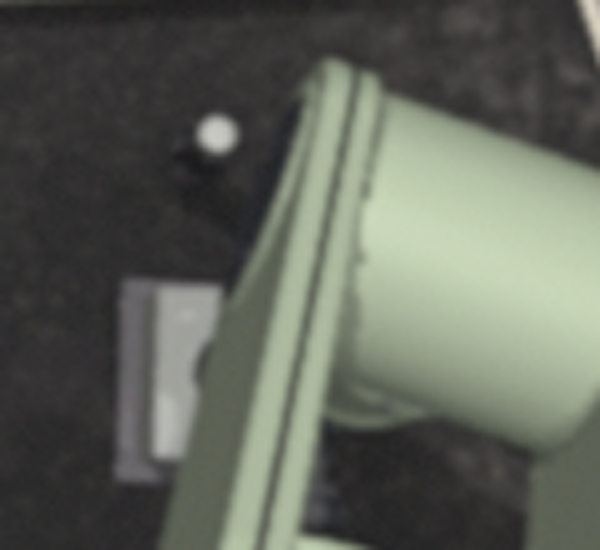

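```bash
python3 - <<'E'
from h import *
arm.move_straight((.512,-.1805,.062),vel=.1)
jaws.command_gripper(.02,60); st()
save("side","s12",(300,150,420,300),5)
p=np.array(arm.current_tcp_pos()); np.save("grasp.npy",p)
c=arm.move_straight(p+[0,0,.11],vel=.25,contact_N=25); print(c); st()
save("side","s13",(300,130,420,280),5)
E
```

```text
t 22.79 tcp [ 0.5119 -0.1806  0.0621] F [-0.9 -0.   1.1] w 0.0293 q [-0.36  0.39  1.83 -0.    0.93 -0.32]
False
t 23.43 tcp [ 0.511  -0.1802  0.1709] F [ 0.  -0.3 -2.5] w 0.0295 q [-0.36  0.29  1.68  0.    1.18 -0.32]
```

View pics/s12.png

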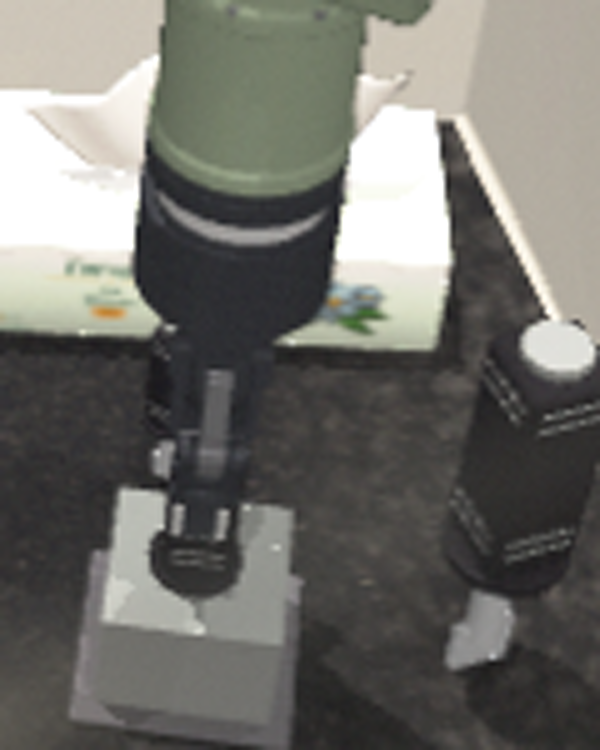

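View pics/s13.png

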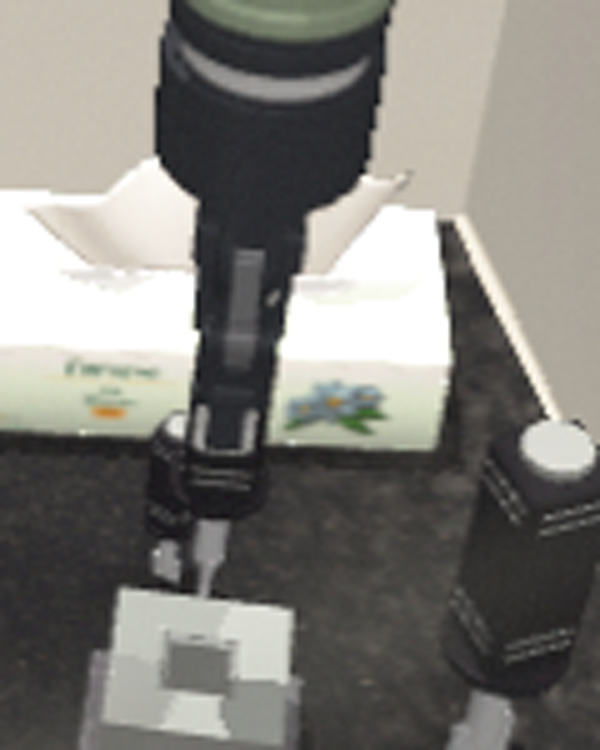

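```bash
python3 - <<'E'
from h import *
for a,b in (((188.4,220.3),(196.9,243.2)),((189.0,220.0),(197.2,243.3)),((188.4,220.3),(196.5,243.5))):
    print(tri(a,b))
print(proj("side",[(.511,-.183,.114),(.511,-.180,.114)]))
print(proj("side",[(.5281,.1395,.1315)]),proj("top",[(.5281,.1395,.1315)]))
E
```

```text
(array([0.5296569 , 0.1388389 , 0.12815428]), np.float64(0.003027833184229091))
(array([0.52937042, 0.13763329, 0.12952293]), np.float64(0.003686439176447727))
(array([0.52905623, 0.13907493, 0.12877514]), np.float64(0.003927501949566299))
[[340.483596   244.88803112]
 [339.0079328  244.75928315]]
[[186.98250255 219.66078459]] [[196.99311654 243.64995006]]
```

```bash
cat >> h.py <<'E'
N=np.array([-.5,0,np.sqrt(.75)]); U=np.array([-np.sqrt(.75),0,-.5])
L=.0571
def sdir(th): return np.array([0,-1,0])*np.cos(th)+U*np.sin(th)
def qlock(th): return q4(Rxy(-sdir(th),-N))
E
python3 - <<'E'
from h import *
S=np.array([.529,.140,.131]); 
p=np.array(arm.current_tcp_pos())
arm.move_straight(p+[0,0,.12],vel=.4)
print(arm.inverse_kinematics(S+N*(L+.03),qlock(.354)))
arm.reach(S+N*(L+.10),qlock(.354)); st()
arm.move_straight(S+N*(L+.02),vel=.2); st()
save("side","s14",(140,170,240,260),7); save("top","t14")
print((proj("side",[S,S+N*.02])-[140,170])*7)
E
```

```text
[ 0.39285643 -0.03146887  2.08999638 -0.33571637  0.61998099 -0.59553231]
t 25.18 tcp [0.4509 0.1396 0.2666] F [-0.3 -0.4 -2.5] w 0.0293 q [ 0.44 -0.14  2.02 -0.3   0.8  -0.62]
t 25.73 tcp [0.4912 0.1394 0.198 ] F [ 0.1  0.1 -1. ] w 0.0296 q [ 0.39 -0.01  2.1  -0.34  0.6  -0.59]
[[328.20334963 346.51001349]
 [312.30547712 329.69800975]]
```

View pics/s14.png

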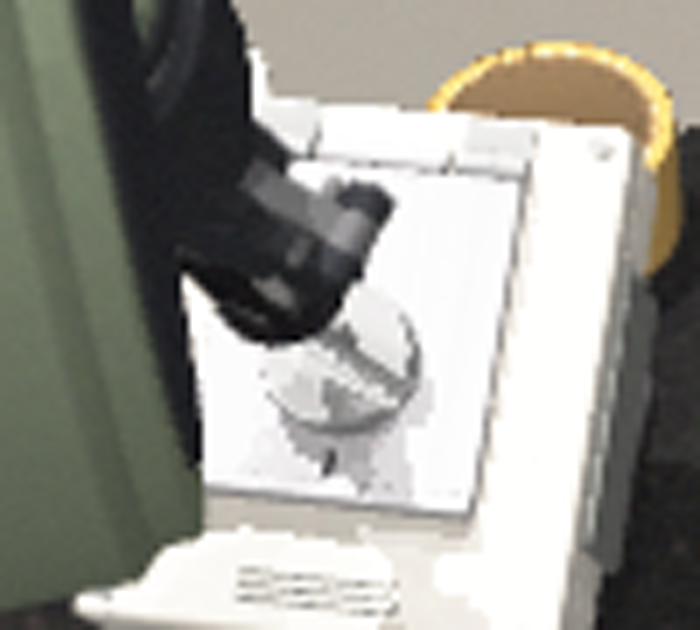

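View pics/t14.png

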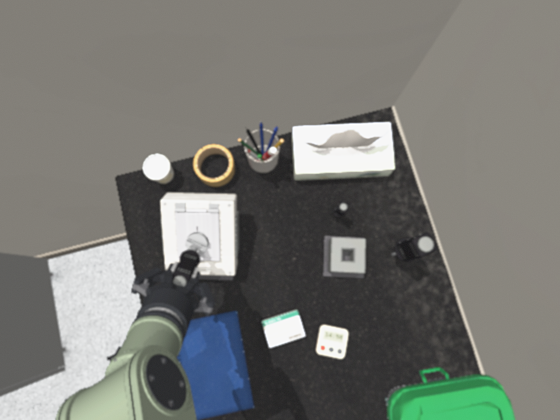

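```bash
python3 - <<'E'
from h import *
im=cv2.imread("pics/t14_raw.png"); cv2.imwrite("pics/t14z.png",cv2.resize(im[215:295,160:240],None,fx=8,fy=8,interpolation=2))
T=np.array([.4912,.1394,.198])-N*L
for h in (0,.02,.055,.061): print(h,(proj("side",T+N*h)-[140,170])*7,(proj("top",T+N*h)-[160,215])*8)
E
```

```text
0 [[314.81049746 327.51834252]] [[282.77887585 255.4709873 ]]
0.02 [[298.36090772 310.02685006]] [[268.16218267 289.53649741]]
0.055 [[268.01914422 277.75309137]] [[240.90347317 353.05804209]]
0.061 [[262.60711844 271.99506874]] [[236.00014602 364.48335869]]
```

View pics/t14z.png

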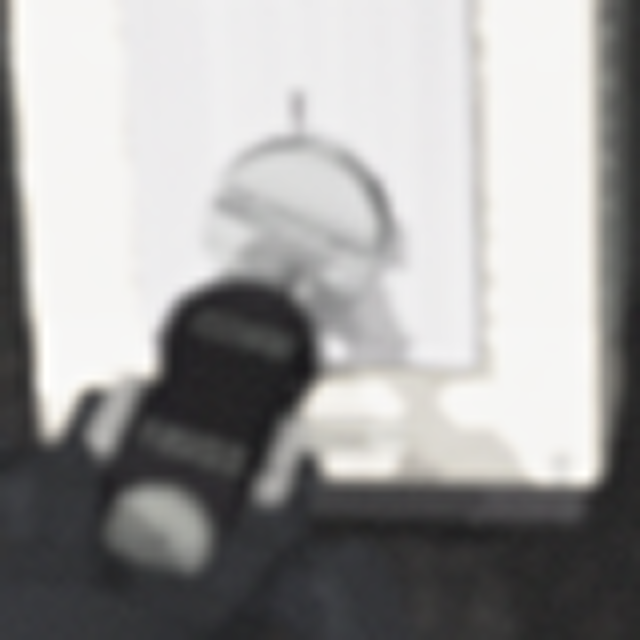

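```bash
python3 - <<'E'
from h import *
S=np.array([.529,.140,.131])+U*.001
arm.move_straight(S+N*(L+.02),vel=.1)
c=arm.move_straight(S+N*(L-.016),vel=.03,contact_N=5); print(c); st()
p=np.array(arm.current_tcp_pos()); print('h',(p-S)@N-L,'u',(p-S)@U,'y',(p-S)[1])
save("side","s15",(140,170,240,260),7); save("top","t15",(160,215,240,295),8)
E
```

```text
True
t 26.93 tcp [0.502  0.1399 0.1741] F [-5.7  0.5  6.6] w 0.0294 q [ 0.37  0.03  2.12 -0.37  0.53 -0.56]
h -0.006292501796846504 u 0.000820777648950527 y -0.00012905791168618674
```

View pics/s15.png

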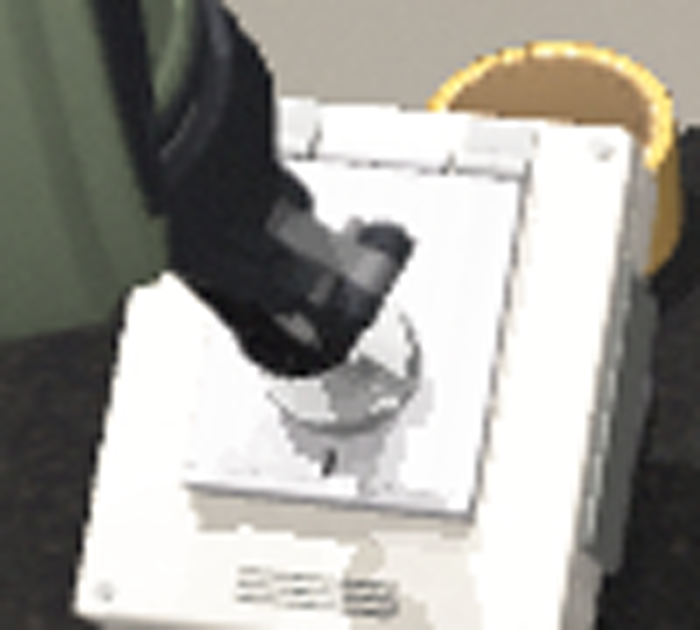

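View pics/t15.png

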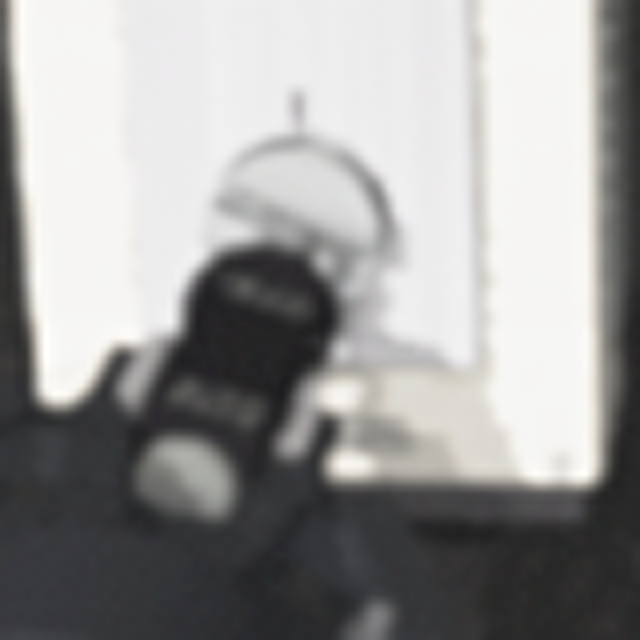

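```bash
python3 - <<'E'
from h import *
p0=np.array(arm.current_tcp_pos()); p1=p0+N*.0015
m=np.cross(N,sdir(.354))
arm.move_straight(p1,vel=.03); st()
for sg in (1,-1):
    c=arm.move_straight(p1+sg*m*.005,vel=.02,contact_N=4); q=np.array(arm.current_tcp_pos()); F=np.array(arm.current_ft_force())
    print(sg,c,'m',(q-p1)@m,'n',(q-p1)@N,'Fm',F@m,'Fn',F@N)
    arm.move_straight(p1,vel=.05)
st()
E
```

```text
t 27.28 tcp [0.5013 0.1399 0.1752] F [-0.5 -0.  -1.6] w 0.0294 q [ 0.38  0.03  2.12 -0.37  0.54 -0.57]
1 True m 0.0006092806955946934 n -0.0009591681409842569 Fm -0.9497357549793822 Fn -0.7354637498667093
-1 False m -0.0037827692445297646 n 0.00026894716366055067 Fm 4.4451253356191245 Fn -2.9459532648661204
t 28.43 tcp [0.5003 0.14   0.1746] F [-1.7  0.9 -1.4] w 0.029 q [ 0.37  0.03  2.11 -0.36  0.55 -0.58]
```

```bash
python3 - <<'E'
from h import *
S=np.array([.529,.140,.131])+U*.001
m=np.cross(N,sdir(.354)); p1=S+N*(L-.005)
for k in (0,1,2,3,0,-1,-2,-3,-4,0):
    arm.move_straight(p1+m*k*1e-3,vel=.03); arm.wait(.05); F=np.array(arm.current_ft_force()); q=np.array(arm.current_tcp_pos())-p1
    print(k,'m %.4f n %.4f Fm %.1f Fn %.1f Fs %.1f'%(q@m,q@N,F@m,F@N,F@sdir(.354)))
st()
E
```

```text
0 m -0.0013 n -0.0003 Fm -4.9 Fn 0.3 Fs -0.1
1 m -0.0004 n -0.0004 Fm -6.3 Fn -0.2 Fs -0.4
2 m 0.0008 n -0.0004 Fm -5.9 Fn -1.6 Fs 0.5
3 m 0.0020 n -0.0003 Fm -7.4 Fn -1.4 Fs -0.2
0 m 0.0012 n 0.0003 Fm -2.7 Fn -3.0 Fs 0.1
-1 m 0.0004 n 0.0004 Fm -0.0 Fn -2.4 Fs -0.5
-2 m -0.0004 n 0.0004 Fm 2.9 Fn -2.3 Fs 0.1
-3 m -0.0013 n 0.0004 Fm 4.7 Fn -0.4 Fs -0.0
-4 m -0.0025 n 0.0004 Fm 6.2 Fn -0.5 Fs 0.9
0 m -0.0013 n -0.0004 Fm -0.8 Fn -1.1 Fs 0.5
t 31.46 tcp [0.501  0.1396 0.1745] F [-0.3 -0.2 -1.4] w 0.0292 q [ 0.37  0.03  2.11 -0.36  0.55 -0.58]
```

```bash
python3 - <<'E'
from h import *
S=np.array([.529,.140,.131])+U*.001
m=np.cross(N,sdir(.354))
c=arm.move_straight(S+N*(L-.010)-m*.0005,vel=.03,contact_N=5); 
p=np.array(arm.current_tcp_pos()); F=np.array(arm.current_ft_force()); print(c,'h',(p-S)@N-L,'Fn',F@N,'Fm',F@m)
arm.wait(.1)
q=np.array(arm.current_joint_pos()); print(q)
for k in range(1,6):
    t=q.copy(); t[5]+=.2*k
    arm.move_joints(t); F=np.array(arm.current_ft_force()); M=np.array(arm.current_torque())
    print(k,round(arm.current_joint_pos()[5],3),'F',F.round(1),'Fn %.1f'%(F@N),'M.n %.2f'%(M@N))
    if np.linalg.norm(F)>30: break
st()
save("side","s16",(140,170,240,260),7); save("top","t16",(160,215,240,295),8)
E
```

```text
True h -0.0064469493142993856 Fn 17.149936493852916 Fm -1.672083349143385
[ 0.37366069  0.03470027  2.11161401 -0.36024199  0.54252691 -0.57292866]
1 -0.376 F [-4.1  0.8  4.5] Fn 6.0 M.n 0.01
2 -0.178 F [-5.4  0.3  5. ] Fn 7.0 M.n -0.00
3 0.022 F [-4.9  0.4  5.2] Fn 7.0 M.n 0.03
4 0.222 F [-5.7  2.7  5.1] Fn 7.3 M.n -0.04
5 0.421 F [-5.9  2.8  5.6] Fn 7.7 M.n 0.01
t 33.31 tcp [0.5022 0.1404 0.1743] F [-5.9  2.8  5.6] w 0.0297 q [ 0.37  0.03  2.11 -0.36  0.54  0.42]
```

View pics/t16.png

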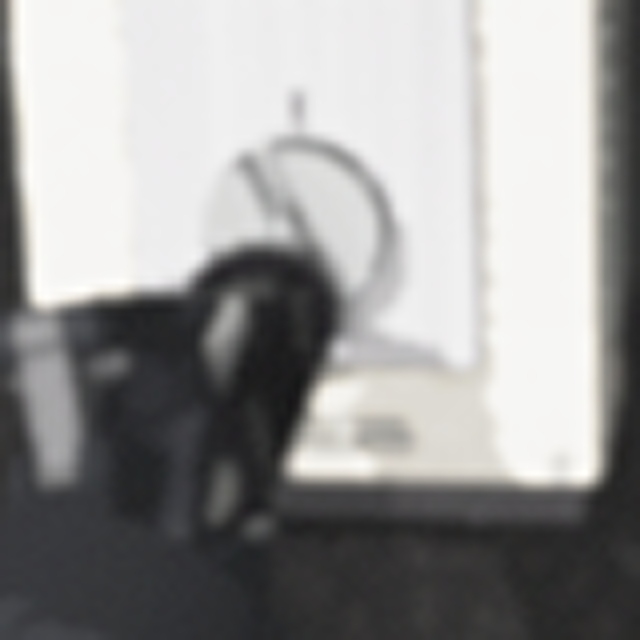

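View pics/s16.png

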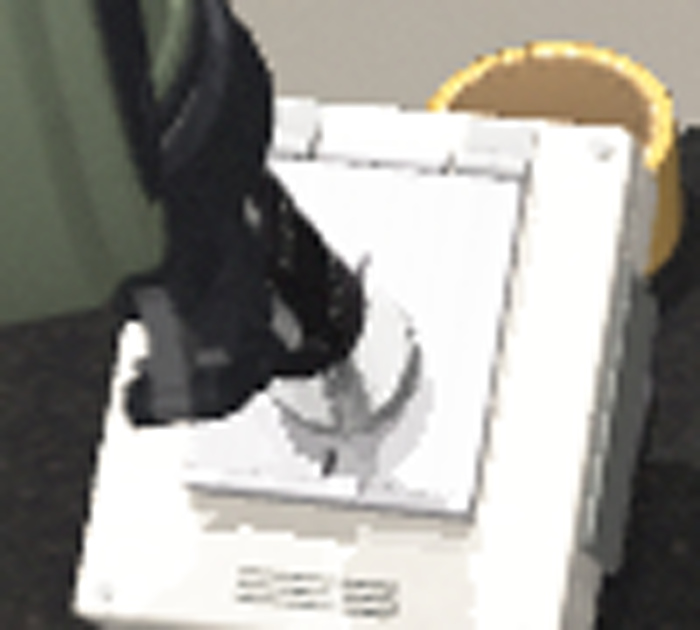

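```bash
python3 - <<'E'
from h import *
q=np.array(arm.current_joint_pos())
for k in range(1,9):
    t=q.copy(); t[5]+=.1*k
    arm.move_joints(t); F=np.array(arm.current_ft_force()); M=np.array(arm.current_torque())
    print(k,round(arm.current_joint_pos()[5],3),'F',F.round(1),'Fn %.1f'%(F@N),'M',M.round(2),'M.n %.2f'%(M@N))
    if np.linalg.norm(F)>30 or abs(M@N)>.6: break
st()
save("side","s17",(140,170,240,260),7); save("top","t17",(160,215,240,295),8)
E
```

```text
1 0.516 F [-4.3  1.5  3.7] Fn 5.3 M [0.32 0.51 0.19] M.n 0.00
2 0.616 F [-3.7  2.5  2.6] Fn 4.1 M [0.5  0.52 0.31] M.n 0.02
3 0.716 F [-3.3  2.9  3.3] Fn 4.5 M [0.54 0.54 0.36] M.n 0.04
4 0.816 F [-2.4  3.6  3.5] Fn 4.2 M [0.71 0.43 0.44] M.n 0.03
5 0.917 F [-2.7  3.4  3.6] Fn 4.5 M [0.58 0.38 0.76] M.n 0.37
6 1.016 F [-2.4  3.2  3.9] Fn 4.6 M [0.25 0.32 1.35] M.n 1.04
t 34.91 tcp [0.5024 0.1405 0.1745] F [-2.4  3.2  3.9] w 0.0295 q [ 0.37  0.03  2.11 -0.36  0.54  1.02]
```

View pics/t17.png

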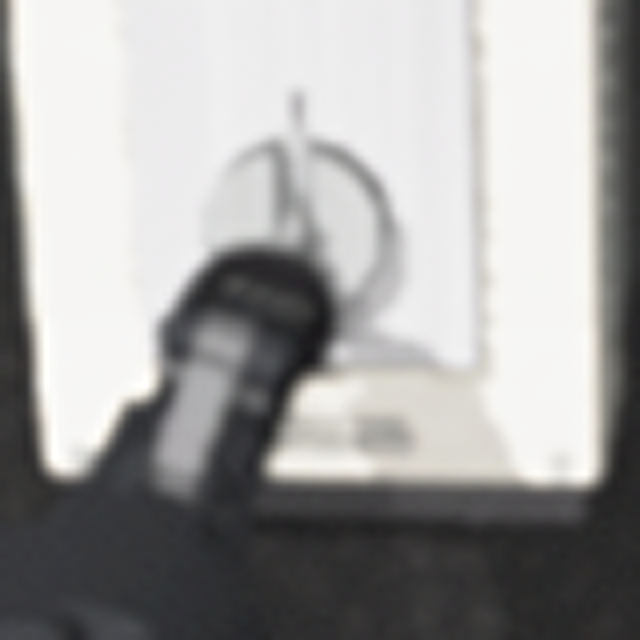

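View pics/s17.png

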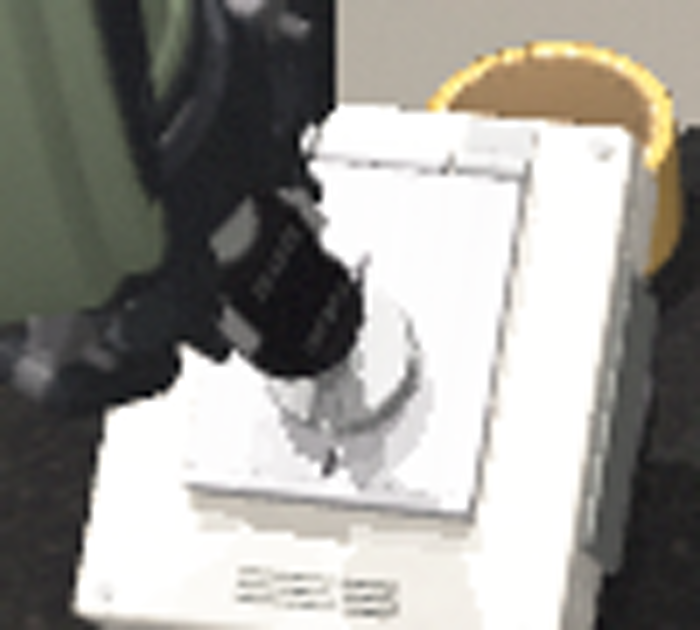

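```bash
python3 - <<'E'
from h import *
q=np.array(arm.current_joint_pos()); q[5]-=.2; arm.move_joints(q)
p=np.array(arm.current_tcp_pos()); M=np.array(arm.current_torque()); print('M.n',M@N)
arm.move_straight(p+N*.12,vel=.15); st()
save("side","s18",(130,110,270,260),5); save("top","t18",(160,205,240,285),8)
y=-.04; r=q4(Rxy((np.cos(y),np.sin(y),0),(0,0,-1)))
g=np.load("grasp.npy")
arm.reach((.40,.0,.33),r); arm.reach(g+[0,0,.13],r); st()
save("side","s19",(290,120,430,270),5)
save("top","t19")
E
```

```text
M.n 0.03125732779740764
t 36.27 tcp [0.4418 0.1399 0.277 ] F [ 1.2  0.1 -1.7] w 0.0292 q [ 0.45 -0.16  2.   -0.29  0.85  0.77]
t 38.11 tcp [ 0.5121 -0.1794  0.193 ] F [ 0.3 -0.4 -0.8] w 0.0294 q [-0.36  0.27  1.64  0.    1.23 -0.32]
```

View pics/t18.png

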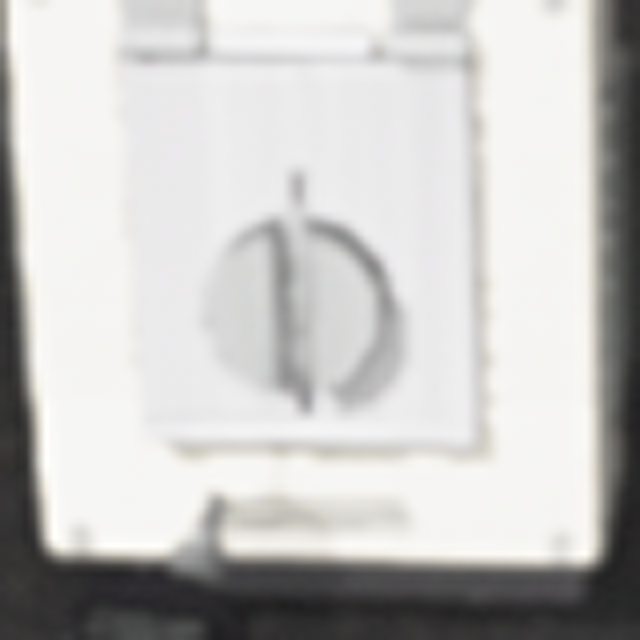

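View pics/s19.png

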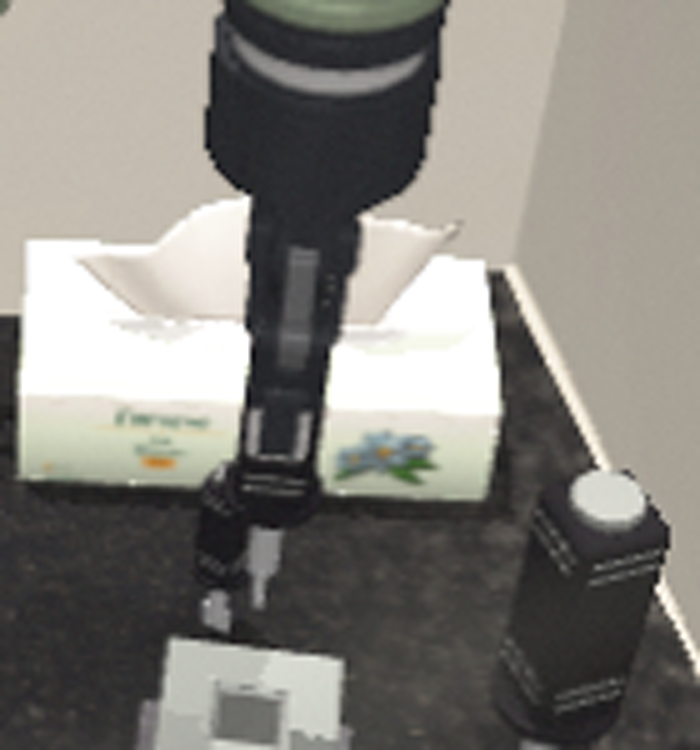

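View pics/t19.png

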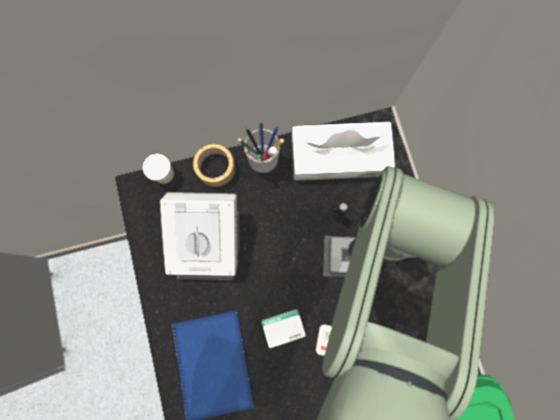

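```bash
python3 - <<'E'
from h import *
g=np.load("grasp.npy")
arm.move_straight(g+[0,0,.06],vel=.15)
c=arm.move_straight(g+[0,0,-.004],vel=.06,contact_N=8); print(c); st()
save("side","s20",(290,150,430,300),5)
E
```

```text
True
t 39.75 tcp [ 0.5114 -0.1804  0.062 ] F [-0.2 -0.3  4.1] w 0.0292 q [-0.36  0.39  1.83  0.    0.93 -0.32]
```

View pics/s20.png

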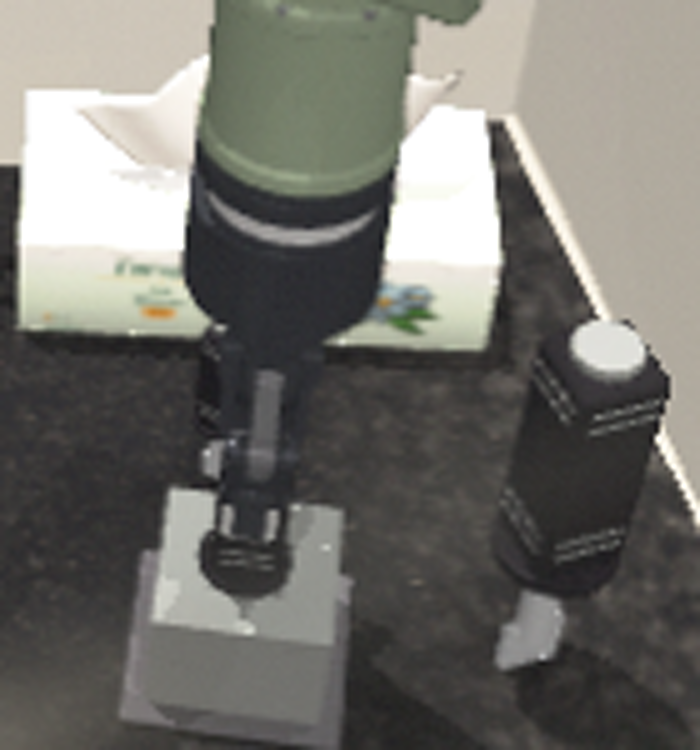

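Seated at the same height as at pick-up (TCP z 0.062, collar on the block). Release and withdraw.

```bash
python3 - <<'E'
from h import *
jaws.command_gripper(.085)
p=np.array(arm.current_tcp_pos())
arm.move_straight(p+[0,0,.15],vel=.2); st()
arm.reach((.35,-.3,.35),arm.current_orientation()); arm.wait(.3); st()
save("side","s21"); save("top","t21")
E
```

```text
t 41.28 tcp [ 0.5095 -0.1796  0.2097] F [ 0.3  1.  -0.5] w 0.085 q [-0.36  0.26  1.61  0.    1.28 -0.32]
t 42.55 tcp [ 0.3505 -0.2995  0.3493] F [0.5 0.1 0.1] w 0.0849 q [-0.73  0.08  1.49 -0.    1.58 -0.69]
```

View pics/s21.png

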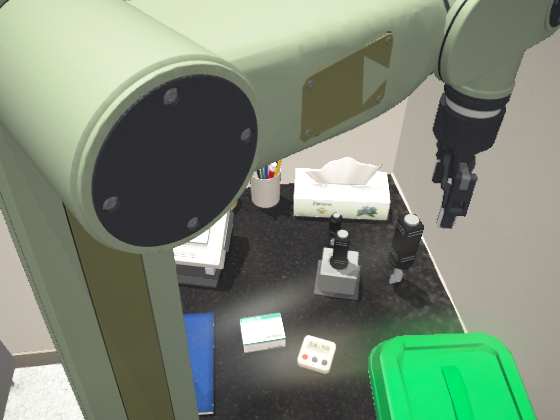

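View pics/t21.png

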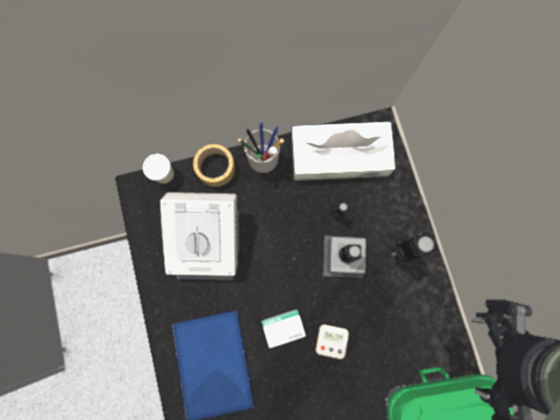

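```bash
python3 - <<'E'
from h import *
a=cv2.imread("pics/side0.png")[215:300,315:370].astype(int); b=cv2.imread("pics/s21_raw.png")[215:300,315:370].astype(int)
print('diff px',(np.abs(a-b).max(2)>60).sum())
arm.hand_in(); print(arm.current_t())
E
```

```text
diff px 16
the job is handed in; nothing more can be done
the job is handed in; nothing more can be done
```

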